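Tip printed parts into a rail carrier and index it to the next detent

ROBOT

A 6-joint arm with a two-finger parallel gripper is mounted at the origin on the work surface. World frame = base frame: x ahead of the robot, y to its left, z up, the work surface at z = 0. Lengths are in mm, angles in rad, forces in N, time in s.
With the tool pointing down it reaches from about 400 to 925 mm from the base axis. Payload 12.5 kg.
Tool frame: the origin (TCP) lies at the very end of the fingers, on their centre line; the grasp point (between the pads) lies 19 mm behind it; z points along the fingers, y is the direction in which the jaws open and shut (so a half turn about z gives the same grasp; the last joint's range is limited). The gripper opens to 95 mm and grips with 3 to 60 N. Pads are 20 mm wide; open, the fingers measure 119 mm over their backs; the gripper's body (75 mm by 180 mm) begins 59 mm behind the grasp point.
Start: joints at [-1.368, 0.491, 1.559, -0, 1.092, -0.106], TCP at [189.97, -595.448, 214.661] pointing down, gripper open.
Joint ranges: [-3.1, 3.1], [-0.84, 2.19], [0.05, 2.79], [-1.13, 4.28], [0.06, 2.93], [-2.69, 2.69]. Speed limits (rad/s): [2.22, 2.22, 2.79, 3.14, 3.14, 3.14].

INTERFACE

Orientations are given as [roll, pitch, yaw] about the fixed x, y, z axes, in that order (R = Rz(yaw) Ry(pitch) Rx(roll)).
In Python, from cell import env gives the robot as it stands.
- The arm moves only by the shell command python3 -m pendant 'ROWS'. ROWS is JSON, a list that holds one entry, the list of rows, each a list of 5 numbers: the opening, from 0 (shut) to 1 (fully open), then the shift along the tool's x, y, z in m, then the turn about the tool's z in rad. A call has exactly 8 rows; each row is the pose to reach, as a shift and turn from the pose commanded when the call began, along the tool's axes at that moment; what a row does not reach only later rows make up. A row lasts 1/10 s, in which the tool goes at most 50 mm and 8.59 degrees, less where a joint would pass 70% of its speed; a pose out of reach is approached as far as the arm can. A call with a gripper value outside its range is refused whole. The fingers move at their own pace and stop on an object; the grip force is fixed at half the most. Time passes only in rows, so rows that repeat a pose let the fingers close, or fill a call up. It gives the time, the measured TCP pose, the force and the opening at its end, in the units of the state.
- env.state(): the state, without advancing time (a new reading comes with each control period).
- env.read_camera(name): name is "scene" or "top"; returns a dict with "image" (400x640x3 uint8, blue, green, red), "range_z" (400x640 float32, mm along the optical axis (not along the pixel's ray), 0 where there is no reading), "fx", "fy", "cx", "cy" (pixels), "rvec" (rotation vector, rad) and "tvec" (3), from world to camera coordinates, as OpenCV has them. Camera axes: x right, y down, z forward; pixel columns grow to the right and rows downward; lengths in mm; the calibration is good to about 2 mm. A picture is of the moment at which its call begins.
- env.job_done(): hands the job in, once; it reports no verdict.
The state is a dict: "t": time; "joints": joint angles; "qvel": joint speeds; "tau": joint torques, N m; "eef_pos": TCP position; "tcp_rot": TCP orientation; "ft_force": force on the tool from outside, world axes, zero at the start; "moment": the same for the moment, N m; "opening": opening from 0.0 (shut) to 1.0 (fully open).
Only numpy, scipy, OpenCV 4.12 (cv2) and the standard library are available. Lean on these libraries where they do the work, as an engineer would, in place of code of your own. Each camera call takes 0.05 s, during which the arm holds its last target. There are 200 camera calls.

TASK

Turn the hopper over by its crank so that all three printed parts drop into the tray of the carrier below, then turn the hopper back fully upright. Then push the loaded carrier along its rail until it clicks down into the next station's notches and leave it seated there. Do not knock the other things on the bench about.

Things in the scene. Friction and masses are not known exactly. Their poses are not given: they have to be found in the camera images.
- guide: Fixed aluminium guide rail with hopper stand. Origin: on the bench under the first station, on the centre line. +x is the way of travel, +y the hopper's side, +z up. Rail x = -75 to 315 mm, y = -57 to 57, 32 mm high; open slot between its two lips y = -41 to 41; running floor 12 mm high. Stand plates at x = -61 and 61, 8 mm thick, y = 77 to 127, up to 128 mm high.
- rail_mid (a point): Rail centre line at guide x = 160 mm, on the 12 mm high floor. The next station, an adjustable notch plate in the floor, puts the carrier's origin within 30 mm either way of here: set anew each time, not measured. There the carrier drops 3.5 mm and pushing on suddenly gets some five times as hard (9 to 15 N), as hard as leaving the first station.
- carrier: Carrier, captive under the rail's lips, 0.6 to 0.9 kg: white open tray on a sled with four ball feet. Origin between the feet's bottoms: about 8.5 to 9 mm above the bench when seated in a station's notches, 12 mm when riding between; axes as guide's. Starts seated at guide x = 0. Tray outside x = -60 to 60, y = -58 to 97, z = 26 to 66 mm, walls 4 mm, inner floor z = 30.
- carrier_push (a point): Middle of the smooth steel push plate (70 mm wide, 8 to 66 mm above the carrier origin) on the carrier's flat rear end (carrier x = -61, y = 0, z = 46 mm), the place to push in +x with closed fingers between the lips.
- hopper (a joint): Tilt of the steel hopper, rad: 0 upright (start), 2.0 fully tipped over the tray; parts slide out at about 1.6 to 2.0. Stiff: stays where left (5 to 10 N at the crank). Wedge-shaped open scoop, guide x = -53 to 53 mm; pouring lip on the axle (guide y = 85, 118 mm high), upright it reaches to y = 199 and down to 53 mm high.
- crank_grip (a point): Middle of the crank's round black pin (14 mm across, parallel to guide x, free from guide x = 76 to 136 mm). It moves with the hopper on an arc of radius 75 mm about hopper_axle: at tilt 0 it is 20 degrees above the guide's +y direction; with growing tilt it goes up and over towards -y.
- hopper_axle (a point): Point on the hopper's axle line, in the plane of the crank_grip arc (guide x = 108, y = 85, z = 118 mm), in free air. The axle is parallel to guide x.
- part_knob: printed white knob, 29 mm across, 32 mm high, starts in the hopper; origin at the centre of its underside
- part_bracket: printed white angle bracket, 28 x 42 x 36 mm, starts in the hopper; origin at the centre of its underside
- part_spacer: printed white spacer block, 26 x 36 x 30 mm, starts in the hopper; origin at the centre of its underside
- spool: bystander, leave alone: filament spool lying flat, 200 mm across, 60 mm high; origin at its underside (tools: lying along x)
- glue_bottle: bystander, leave alone: white bottle, 52 mm across, 130 mm high; origin at its underside (tools: lying along x)
- grease_jar: bystander, leave alone: grey jar with black lid, 60 mm across, 70 mm high, beside the rail; origin at its underside (tools: lying along x)
- scraper: bystander, leave alone: flat scraper with black handle, 190 mm long, lying by the rail; origin at its underside (tools: lying along x)
- screwdriver: bystander, leave alone: screwdriver with black handle, 170 mm long, lying by the rail; origin at its underside (tools: lying along x)
- print_cup: bystander, leave alone: empty white cup, 72 mm across, 85 mm high; origin at its underside (tools: lying along x)
Not all that is in view belongs to the job. What is shaped like the carrier but pink is not meant.

How it is judged (in metres and radians):
On the way, in this order (a step that is already met when the one before it is completed fails the run):
1. all three printed parts lie in the carrier's tray (x of part_knob in the frame of carrier between -0.062 and 0.062 m and y of part_knob in the frame of carrier between -0.06 and 0.099 m and z of part_knob in the frame of carrier between 0.02 and 0.075 m and x of part_bracket in the frame of carrier between -0.062 and 0.062 m and y of part_bracket in the frame of carrier between -0.06 and 0.099 m and z of part_bracket in the frame of carrier between 0.02 and 0.075 m and x of part_spacer in the frame of carrier between -0.062 and 0.062 m and y of part_spacer in the frame of carrier between -0.06 and 0.099 m and z of part_spacer in the frame of carrier between 0.02 and 0.075 m), for 0.2 s.
2. the hopper is back upright (tilt under 0.1 rad), the parts in the tray (all of step 1 and value of joint hopper below 0.1 rad), for 0.2 s.
3. the carrier has dropped into the next station's notches, loaded (all of step 1 and x of carrier in the frame of guide above 0.12 m and z of carrier in the frame of guide below 0.0097 m and linear speed of carrier below 0.01 m/s), for 0.2 s.
At the end, for the whole second after the job is handed in: The carrier rests seated in the notches of the next station (its origin beyond rail x = 120 mm and less than 9.7 mm above the bench, not moving), all three printed parts lie in its tray, and the hopper is upright (tilt under 0.1 rad) (all of step 3 and value of joint hopper below 0.1 rad); the robot touches nothing.
It fails at once if a bystander is pushed more than 40 mm from its place (distance of any of spool, glue_bottle, grease_jar, scraper, screwdriver, print_cup from where it was at the start of the episode above 0.04 m).
It also fails if it takes over 72 s, if anything falls off the work surface, if the arm or the gripper's body presses on something with over 40 N, if the wrist force passes 120 N, or if a joint passes its speed limit or range.

## Working session

There is one attempt and no reset: what is moved stays moved. The work goes in short steps, Python scripts to look and compute and a shell command to move; the robot and the scene stay as the last step left them, time stands still between calls to the robot, and variables do not carry over. Pictures are saved under pics/ and viewed, about 8 in all and at most 12, crops included, and the job is handed in when it is done.

```bash
ls; mkdir -p pics; python3 - <<'E'
from cell import env
import cv2,numpy as np
print(env.state())
for n in("scene","top"):
    c=env.read_camera(n); cv2.imwrite(f"pics/{n}0.png",c["image"]); np.savez(f"{n}0.npz",**c); print(n,c["fx"],c["rvec"],c["tvec"])
E
```

```text
pics
{'t': 0.0, 'joints': array([-1.36763101e+00,  4.91531359e-01,  1.55941859e+00,  5.21072036e-06,
        1.09171070e+00, -1.05603997e-01]), 'qvel': array([-0.00228812, -0.00212148,  0.00031012,  0.00152059, -0.00051616,
        0.00089444]), 'tau': array([ 1.98044618e-04, -6.12655807e+01, -2.58183253e+01,  6.91563799e-02,
        4.81204432e-02, -6.84239831e-05]), 'eef_pos': array([ 189.90239637, -595.20769222,  214.08989793]), 'tcp_rot': array([-3.14053109e+00, -1.17170855e-04,  3.08766844e-01]), 'ft_force': array([0.05247941, 0.50006627, 0.12472972]), 'moment': array([ 0.05184   , -0.05423525, -0.02993735]), 'opening': 0.9997491779537623}
scene 368.09884331263123 [ 1.88288537  1.30848198 -0.62379113] [-240.08585843 -185.08171564 1540.24245001]
top 430.3464524322949 [ 2.19207782 -2.15306125  0.11300521] [  44.81104934  487.79064195 1261.90955919]
```

View pics/top0.png

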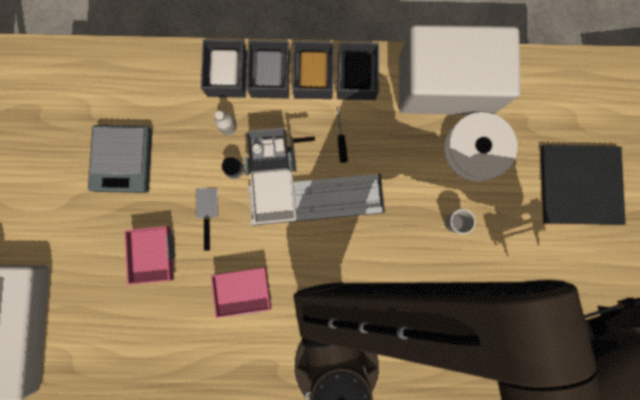

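View pics/scene0.png

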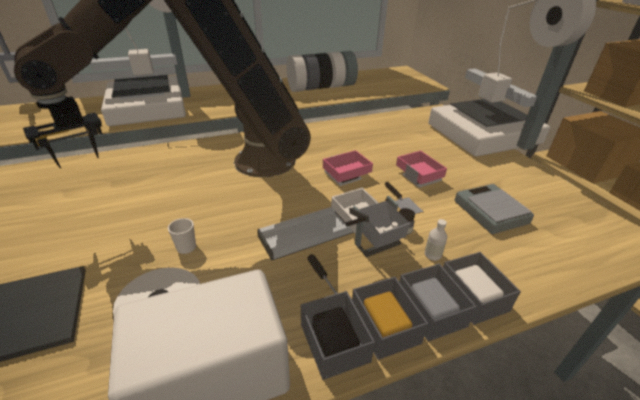

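The top view shows the white carrier at (273,195) on the grey rail, which runs right to (382,195). The hopper is at (270,148) and its crank pin at (303,139). The pink trays at (150,254) and (241,291) are decoys. I'll enlarge it and measure.

```bash
cat > h.py <<'E'
import numpy as np,cv2
def load(n): return dict(np.load(n))
def pix(c,P):
    K=np.array([[c["fx"],0,c["cx"]],[0,c["fy"],c["cy"]],[0,0,1.]])
    return cv2.projectPoints(np.float64(P).reshape(-1,3),c["rvec"],c["tvec"],K,None)[0].reshape(-1,2)
def cloud(c):
    R=cv2.Rodrigues(c["rvec"])[0]; z=c["range_z"].astype(float)
    v,u=np.mgrid[:z.shape[0],:z.shape[1]]
    p=np.stack([(u-c["cx"])/c["fx"]*z,(v-c["cy"])/c["fy"]*z,z],-1)
    w=(p-c["tvec"].reshape(3))@R; w[z==0]=np.nan; return w
E
python3 - <<'E'
from h import *
c=load("top0.npz"); w=cloud(c)
im=c["image"][95:240,190:400]; cv2.imwrite("pics/topc.png",cv2.resize(im,None,fx=3.8,fy=3.8,interpolation=cv2.INTER_CUBIC))
for u,v in [(273,195),(340,195),(381,177),(383,212),(303,139),(293,140),(313,139),(250,222),(600,310),(233,167),(343,150),(207,230),(462,220)]: print(u,v,w[v,u].round(0))
E
```

```text
273 195 [498. 196.  34.]
340 195 [504.  -4.  14.]
381 177 [ 563. -129.    2.]
383 212 [ 455. -134.   13.]
303 139 [640. 106. 151.]
293 140 [637. 133. 151.]
313 139 [641.  79. 150.]
250 222 [418. 267.  -3.]
600 310 [ 218. -586.  307.]
233 167 [574. 311.  68.]
343 150 [639. -11.  25.]
207 230 [391. 391.  18.]
462 220 [ 435. -373.   10.]
```

View pics/topc.png

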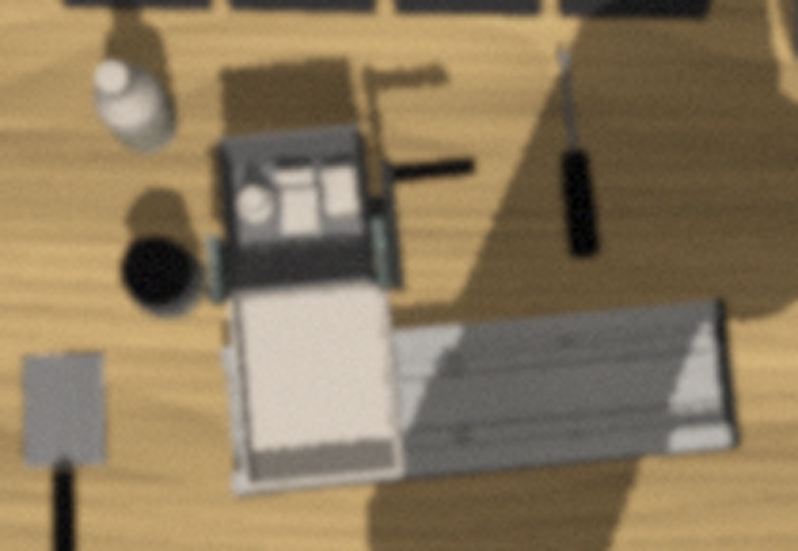

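```bash
cat >> h.py <<'E'
def G(p,P):
    c,s=np.cos(p[2]),np.sin(p[2]); P=np.float64(P).reshape(-1,3)
    return np.c_[p[0]+c*P[:,0]-s*P[:,1],p[1]+s*P[:,0]+c*P[:,1],P[:,2]]
E
python3 - <<'E'
from h import *
from scipy.optimize import least_squares
c=load("top0.npz"); w=cloud(c)
P=[(315,57,32),(315,-57,32),(-75,-57,32),(60,-58,75),(-60,-58,75),(136,155.5,144)]
q=np.array([(718,300),(735,445),(236,492),(400,477),(246,483),(473,166)])/3.8+[190,95]-.37
r=least_squares(lambda p:(pix(c,G(p,P))-q).ravel(),[530,190,-1.5],x_scale=[100,100,.1])
p=r.x; print(p, r.fun.reshape(-1,2).round(1))
np.save("guide.npy",p)
sel=(w[...,2]>135)&(np.abs(w[...,0]-640)<25)&(w[...,1]<150)&(w[...,1]>40)
g=w[sel]; ci,si=np.cos(p[2]),np.sin(p[2]); d=g[:,:2]-p[:2]
gx=d@[ci,si]; gy=d@[-si,ci]; k=(gx>74)&(gx<140); print("pin guide",gx[k].min(),gx[k].max(),np.median(gy[k]),np.median(g[k,2]))
print(G(p,[(106,155.5,144),(108,85,118),(-61,0,54.7),(160,0,12)]).round(1))
im=c["image"].copy()
im=cv2.resize(im[95:240,190:400],None,fx=3.8,fy=3.8,interpolation=cv2.INTER_CUBIC)
def L(A,col):
    a=((pix(c,G(p,A))+.37-[190,95])*3.8).astype(int); cv2.polylines(im,[a],True,col,1)
L([(315,57,32),(315,-57,32),(-75,-57,32),(-75,57,32)],(0,0,255))
L([(60,97,75),(60,-58,75),(-60,-58,75),(-60,97,75)],(0,255,0))
L([(76,155.5,144),(136,155.5,144)],(255,0,0)); L([(-53,199,118),(53,199,118),(53,85,118),(-53,85,118)],(255,255,0))
L([(315,41,32),(-75,41,32)],(255,0,255));L([(315,-41,32),(-75,-41,32)],(255,0,255))
cv2.imwrite("pics/fit.png",im)
E
```

```text
[475.71627356 190.35590275  -1.45837486] [[-0.4  0.1]
 [-0.7 -0.2]
 [-0.7 -0.1]
 [ 1.  -0.9]
 [-0.4  1.5]
 [ 1.1 -0.4]]
pin guide 74.33273834348188 133.11835233562377 154.50603569652463 148.55941672617854
[[642.1 102.5 144. ]
 [572.3  92.6 118. ]
 [468.9 251.   54.7]
 [493.7  31.4  12. ]]
```

View pics/fit.png

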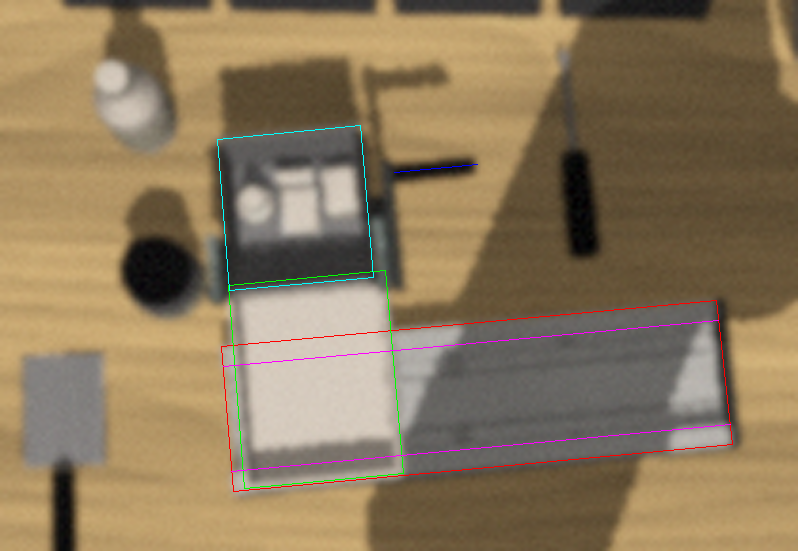

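The overlay fits the rail, tray and pin to about 4 mm. Guide +x is roughly world −y (yaw −1.458), and the measured pin height agrees with the description. I'll head for a point above the crank pin with the jaws across it.

```bash
cat > rem.py <<'E'
import sys,json
from h import *
from cell import env
from scipy.spatial.transform import Rotation as Ro
# rem.py gx gy z yaw : remaining shift in tool axes; TCP target in guide coordinates
p=np.load("guide.npy"); s=env.state(); R=Ro.from_euler("xyz",s["tcp_rot"]).as_matrix()
e=s["eef_pos"]; ci,si=np.cos(p[2]),np.sin(p[2]); d=e[:2]-p[:2]
print("t %.2f guide"%s["t"],np.round([d@[ci,si],d@[-si,ci],e[2]],1),"yaw",s["tcp_rot"][2].round(3),"F",s["ft_force"].round(1),"op",round(s["opening"],2),"q",s["joints"].round(2))
if len(sys.argv)>3:
    a=list(map(float,sys.argv[1:]));T=G(p,a[:3])[0]
    print("shift",((T-e)@R/1000).round(4),"turn",-(a[3]-s["tcp_rot"][2]) if len(a)>3 else "")
E
python3 -m pendant '[[[1,0.289,-0.235,0,-0.62],[1,0.289,-0.235,0,-0.62],[1,0.289,-0.235,0,-0.62],[1,0.289,-0.235,0,-0.62],[1,0.289,-0.235,0,-0.62],[1,0.289,-0.235,0,-0.62],[1,0.289,-0.235,0,-0.62],[1,0.289,-0.235,0,-0.62]]]'
python3 rem.py 112 155 214 1.683
```

```text
t: 0.9
eef_pos: [395.0, -280.6, 214.6]
tcp_rot: [-3.141, -0.0, 0.931]
ft_force: [-0.6, 0.2, 0.9]
opening: 1.001
t 0.90 guide [ 459.  -133.   214.6] yaw 0.931 F [-0.6  0.2  0.9] op 1.0 q [-0.75  0.29  1.89  0.    0.96 -0.11]
shift [ 0.4501 -0.0268  0.0008] turn -0.7520394607160596
```

```bash
python3 -m pendant '[[[1,0.38,-0.023,0,-0.65],[1,0.38,-0.023,0,-0.65],[1,0.38,-0.023,0,-0.65],[1,0.38,-0.023,0,-0.65],[1,0.38,-0.023,0,-0.65],[1,0.38,-0.023,0,-0.65],[1,0.38,-0.023,0,-0.65],[1,0.38,-0.023,0,-0.65]]]'
python3 rem.py 112 155 214 1.683
```

```text
t: 1.7
eef_pos: [604.1, 37.4, 214.2]
tcp_rot: [-3.141, -0.0, 1.581]
ft_force: [0.4, 0.0, 0.8]
opening: 1.0
t 1.70 guide [166.4 110.4 214.2] yaw 1.581 F [0.4 0.  0.8] op 1.0 q [-0.05  0.46  1.61  0.    1.07 -0.06]
shift [0.0587 0.0388 0.0002] turn -0.10241615405694304
```

```bash
python3 -m pendant '[[[1,0.0587,0.0388,0,-0.1024],[1,0.0587,0.0388,0,-0.1024],[1,0.0587,0.0388,0.02,-0.1024],[1,0.0587,0.0388,0.04,-0.1024],[1,0.0587,0.0388,0.06,-0.1024],[1,0.0587,0.0388,0.075,-0.1024],[1,0.0587,0.0388,0.088,-0.1024],[1,0.0587,0.0388,0.088,-0.1024]]]'
python3 rem.py 112 155 126 1.683
python3 - <<'E'
from cell import env
from h import *
c=env.read_camera("scene"); np.savez("scene1.npz",**c)
u,v=pix(c,G(np.load("guide.npy"),[(108,120,140)]))[0].astype(int); print(u,v)
cv2.imwrite("pics/s1.png",cv2.resize(c["image"][max(0,v-90):v+60,u-100:u+100],None,fx=4,fy=4,interpolation=cv2.INTER_CUBIC))
E
```

```text
t: 2.5
eef_pos: [640.6, 93.3, 124.7]
tcp_rot: [-3.139, -0.0, 1.681]
ft_force: [-0.7, 0.1, -0.1]
opening: 1.001
t 2.50 guide [114.9 152.9 124.7] yaw 1.681 F [-0.7  0.1 -0.1] op 1.0 q [ 0.04  0.62  1.59 -0.    0.94 -0.07]
shift [ 0.0029  0.0021 -0.0013] turn -0.0018507737419299897
347 214
```

View pics/s1.png

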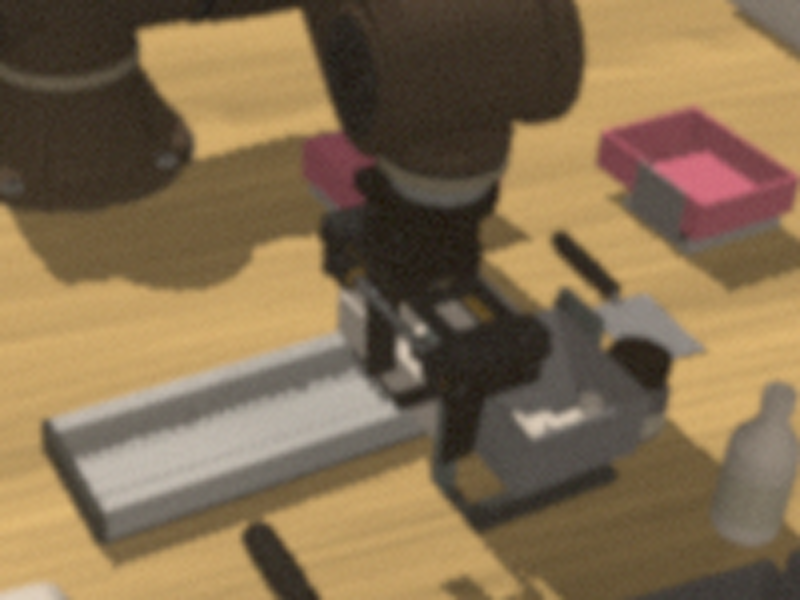

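The view from behind shows the fingers straddling the crank's height at (380,340) and (460,420). The hopper with its parts is at (570,410). Forces are near zero, so I'll close on the pin.

```bash
python3 -m pendant '[[[0,0.001,0.001,0,0],[0,0.001,0.001,0,0],[0,0.001,0.001,0,0],[0,0.001,0.001,0,0],[0,0.001,0.001,0,0],[0,0.001,0.001,0,0],[0,0.001,0.001,0,0],[0,0.001,0.001,0,0]]]'
python3 rem.py 112 155 126 1.683
```

```text
t: 3.35
eef_pos: [642.2, 94.5, 126.6]
tcp_rot: [-3.142, 0.0, 1.681]
ft_force: [0.3, 0.0, -0.9]
opening: 0.384
t 3.35 guide [113.9 154.7 126.6] yaw 1.681 F [ 0.3  0.  -0.9] op 0.38 q [ 0.04  0.62  1.58 -0.    0.94 -0.07]
shift [0.0019 0.0003 0.0006] turn -0.0018176081809404554
```

```bash
python3 -m pendant '[[[0,0,0,0,0],[0,0,0,0,0],[0,0,0,0,0],[0,0,0,0,0],[0,0,0,0,0],[0,0,0,0,0],[0,0,0,0,0],[0,0,0,0,0]]]'
python3 rem.py 
python3 -c "
import numpy as np
t=np.r_[0:2.01:0.1];a=np.radians(20)+t
print(np.c_[t,(75*(np.cos(a)-np.cos(a[0]))),75*(np.sin(a)-np.sin(a[0]))].round(1))"
```

```text
t: 4.15
eef_pos: [642.3, 94.5, 126.6]
tcp_rot: [3.141, 0.0, 1.681]
ft_force: [-0.2, 0.3, -1.9]
opening: 0.14
t 4.15 guide [113.9 154.7 126.6] yaw 1.681 F [-0.2  0.3 -1.9] op 0.14 q [ 0.04  0.62  1.58 -0.    0.94 -0.07]
[[ 0.000e+00  0.000e+00  0.000e+00]
 [ 1.000e-01 -2.900e+00  6.900e+00]
 [ 2.000e-01 -6.500e+00  1.350e+01]
 [ 3.000e-01 -1.070e+01  1.970e+01]
 [ 4.000e-01 -1.560e+01  2.540e+01]
 [ 5.000e-01 -2.090e+01  3.060e+01]
 [ 6.000e-01 -2.680e+01  3.530e+01]
 [ 7.000e-01 -3.310e+01  3.940e+01]
 [ 8.000e-01 -3.980e+01  4.280e+01]
 [ 9.000e-01 -4.680e+01  4.550e+01]
 [ 1.000e+00 -5.400e+01  4.750e+01]
 [ 1.100e+00 -6.140e+01  4.880e+01]
 [ 1.200e+00 -6.880e+01  4.930e+01]
 [ 1.300e+00 -7.630e+01  4.910e+01]
 [ 1.400e+00 -8.380e+01  4.820e+01]
 [ 1.500e+00 -9.110e+01  4.650e+01]
 [ 1.600e+00 -9.820e+01  4.400e+01]
 [ 1.700e+00 -1.050e+02  4.090e+01]
 [ 1.800e+00 -1.115e+02  3.720e+01]
 [ 1.900e+00 -1.175e+02  3.270e+01]
 [ 2.000e+00 -1.231e+02  2.780e+01]]
```

Opening is 13.3 mm on a 14 mm pin, so it's held. Starting the arc.

```bash
python3 -m pendant '[[[0,0,-0.003,-0.007,0],[0,0,-0.0065,-0.0135,0],[0,0,-0.0107,-0.0197,0],[0,0,-0.0156,-0.0254,0],[0,0,-0.0209,-0.0306,0],[0,0,-0.0268,-0.0353,0],[0,0,-0.0331,-0.0394,0],[0,0,-0.0398,-0.0428,0]]]'
python3 rem.py 114 115 169.4 1.681
```

```text
t: 4.95
eef_pos: [607.0, 90.4, 171.9]
tcp_rot: [3.129, 0.001, 1.681]
ft_force: [18.2, 2.0, 6.8]
opening: 0.14
t 4.95 guide [114.1 119.3 171.9] yaw 1.681 F [18.2  2.   6.8] op 0.14 q [ 0.04  0.51  1.64  0.    0.97 -0.07]
shift [ 0.0001 -0.0043  0.0025] turn -0.00013801118143064173
```

```bash
python3 -m pendant '[[[0,0,-0.007,-0.0027,0],[0,0,-0.0142,-0.0047,0],[0,0,-0.0216,-0.006,0],[0,0,-0.029,-0.0065,0],[0,0,-0.0365,-0.0063,0],[0,0,-0.044,-0.0054,0],[0,0,-0.0513,-0.0037,0],[0,0,-0.0584,-0.0012,0]]]'
python3 rem.py 114 56.5 170.6 1.681
```

```text
t: 5.75
eef_pos: [547.4, 83.6, 173.0]
tcp_rot: [3.133, 0.001, 1.681]
ft_force: [8.9, -0.2, 5.9]
opening: 0.138
t 5.75 guide [114.1  59.2 173. ] yaw 1.681 F [ 8.9 -0.2  5.9] op 0.14 q [ 0.03  0.43  1.79 -0.    0.91 -0.08]
shift [ 0.0001 -0.0028  0.0024] turn 0.00015544295248126616
```

```bash
python3 -m pendant '[[[0,0,-0.0068,0.0031,0],[0,0,-0.0133,0.0068,0],[0,0,-0.0193,0.0113,0],[0,0,-0.0245,0.0158,0],[0,0,-0.0245,0.0158,0],[0,0,-0.0245,0.0158,0],[0,0,-0.0245,0.0158,0],[0,0,-0.0245,0.0158,0]]]'
python3 rem.py 114 32 155 1.681
python3 - <<'E'
from cell import env
from h import *
c=env.read_camera("scene"); np.savez("scene2.npz",**c); t=env.read_camera("top"); np.savez("top2.npz",**t)
a=cv2.resize(c["image"][140:280,280:480],None,fx=2,fy=2,interpolation=cv2.INTER_CUBIC);b=cv2.resize(t["image"][95:235,200:400],None,fx=2,fy=2,interpolation=cv2.INTER_CUBIC)
cv2.imwrite("pics/s2.png",np.hstack([a,b]))
E
```

```text
t: 6.55
eef_pos: [521.4, 81.1, 155.3]
tcp_rot: [3.139, 0.0, 1.681]
ft_force: [5.8, 1.4, -0.8]
opening: 0.14
t 6.55 guide [113.7  33.1 155.3] yaw 1.681 F [ 5.8  1.4 -0.8] op 0.14 q [ 0.03  0.43  1.87  0.    0.85 -0.08]
shift [-0.0003 -0.0011  0.0003] turn 8.106606765112545e-05
```

View pics/s2.png

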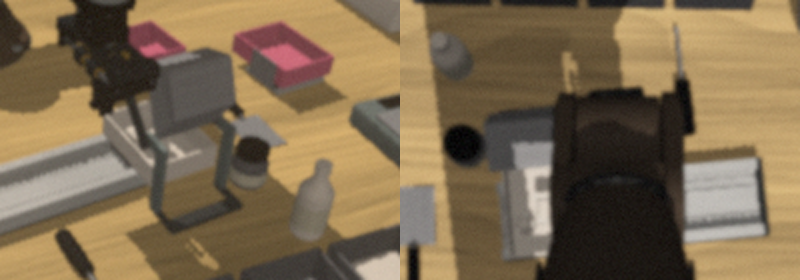

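The hopper is tipped, and white parts lie in the tray at scene-half (185,145) and top-half (540,190). I'll wait a moment, then turn it back.

```bash
python3 -m pendant '[[[0,0,0,0,0],[0,0,0,0,0],[0,0,0,0,0],[0,0,0,0,0],[0,0,0,0,0],[0,0,0,0,0],[0,0,0,0,0],[0,0,0,0,0]]]'
python3 -m pendant '[[[0,0,0.0054,-0.0045,0],[0,0,0.0114,-0.009,0],[0,0,0.0179,-0.0127,0],[0,0,0.0247,-0.0158,0],[0,0,0.0318,-0.0183,0],[0,0,0.0391,-0.02,0],[0,0,0.0466,-0.0209,0],[0,0,0.0541,-0.0211,0]]]'
python3 rem.py 114 86 175.9 1.681
```

```text
t: 7.45
eef_pos: [521.4, 81.1, 155.3]
tcp_rot: [3.139, 0.0, 1.681]
ft_force: [5.5, 1.0, -1.0]
opening: 0.141
t: 8.25
eef_pos: [573.8, 86.7, 176.9]
tcp_rot: [-3.14, 0.001, 1.681]
ft_force: [-5.6, -4.1, 4.8]
opening: 0.139
t 8.25 guide [114.   85.8 176.9] yaw 1.681 F [-5.6 -4.1  4.8] op 0.14 q [ 0.04  0.47  1.71 -0.    0.96 -0.07]
shift [0.     0.0002 0.001 ] turn 0.00036359214955572483
```

```bash
python3 -m pendant '[[[0,0,0.0074,0.0005,0],[0,0,0.0148,0.0018,0],[0,0,0.022,0.0038,0],[0,0,0.029,0.0065,0],[0,0,0.0357,0.0099,0],[0,0,0.042,0.014,0],[0,0,0.0479,0.0187,0],[0,0,0.0532,0.0239,0]]]'
python3 -m pendant '[[[0,0,0.0049,0.0057,0],[0,0,0.0091,0.0119,0],[0,0,0.0127,0.0185,0],[0,0,0.0156,0.0254,0],[0,0,0.016,0.027,0],[0,0,0.016,0.028,0],[0,0,0.016,0.028,0],[0,0,0.016,0.028,0]]]'
python3 rem.py 114 155 126.6 1.681
```

```text
t: 9.05
eef_pos: [627.1, 92.4, 152.8]
tcp_rot: [-3.141, 0.001, 1.681]
ft_force: [-3.9, -4.2, 3.2]
opening: 0.14
t: 9.85
eef_pos: [642.4, 94.0, 126.5]
tcp_rot: [-3.141, 0.001, 1.681]
ft_force: [-12.1, -5.4, 17.2]
opening: 0.139
t 9.85 guide [114.4 154.8 126.5] yaw 1.681 F [-12.1  -5.4  17.2] op 0.14 q [ 0.04  0.62  1.58 -0.    0.94 -0.07]
shift [ 0.0004  0.0002 -0.0001] turn 0.00038491242621940813
```

```bash
python3 -m pendant '[[[0.5,0,0,0,0],[0.5,0,0,0,0],[0.5,0,0,0,0],[0.5,0,0,0,0],[0.5,0,0,0,0],[0.5,0,0,0,0],[0.5,0,0,0,0],[0.5,0,0,0,0]]]'
python3 -m pendant '[[[0.5,0,0,-0.02,0],[0.5,0,0,-0.05,0],[0.5,0,0,-0.09,0],[0.5,0,0,-0.13,0],[0.5,0,-0.04,-0.15,0],[0.5,0,-0.08,-0.15,0],[0.5,0,-0.12,-0.15,0],[0.5,0,-0.16,-0.15,0]]]'
python3 rem.py -90 0 200 0.112
python3 - <<'E'
from cell import env
from h import *
c=env.read_camera("scene"); np.savez("scene3.npz",**c); t=env.read_camera("top"); np.savez("top3.npz",**t)
a=cv2.resize(c["image"][170:280,310:450],None,fx=3,fy=3,interpolation=cv2.INTER_CUBIC);b=cv2.resize(t["image"][115:225,215:335],None,fx=3,fy=3,interpolation=cv2.INTER_CUBIC)
cv2.imwrite("pics/s3.png",np.hstack([a,b]))
E
```

```text
t: 10.65
eef_pos: [642.8, 94.5, 124.0]
tcp_rot: [-3.142, 0.0, 1.681]
ft_force: [0.4, 0.2, -0.1]
opening: 0.5
t: 11.45
eef_pos: [482.1, 76.8, 274.1]
tcp_rot: [3.141, 0.0, 1.681]
ft_force: [0.5, 0.9, -0.3]
opening: 0.503
t 11.45 guide [113.6  -6.4 274.1] yaw 1.681 F [ 0.5  0.9 -0.3] op 0.5 q [ 0.02  0.23  1.8  -0.    1.11 -0.09]
shift [0.2036 0.006  0.0741] turn 1.56925198878615
```

View pics/s3.png

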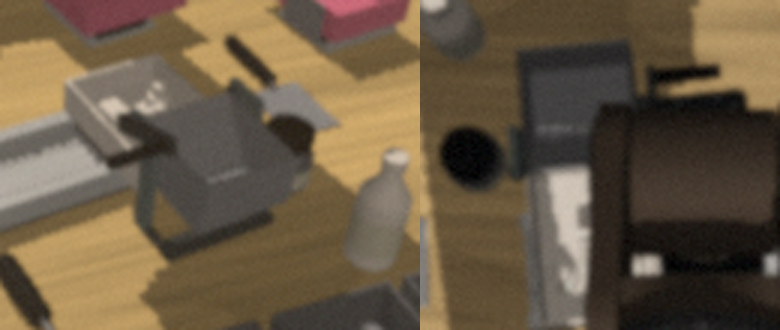

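The hopper is empty and upright (left half, 215,165), and the parts lie in the tray (130,100). Next I'll go behind the carrier with closed fingers, turned 90° so the gripper body clears the stand.

```bash
python3 -m pendant '[[[0,0.04,0.006,0,0.2],[0,0.09,0.006,0,0.4],[0,0.14,0.006,0,0.6],[0,0.19,0.006,0,0.8],[0,0.229,0.006,0,1],[0,0.229,0.006,0,1.2],[0,0.229,0.006,0,1.4],[0,0.229,0.006,0,1.569]]]'
python3 rem.py -115 0 200 0.112
```

```text
t: 12.35
eef_pos: [464.6, 306.2, 273.7]
tcp_rot: [3.142, 0.0, 0.546]
ft_force: [0.2, -0.2, 0.1]
opening: 0.003
t 12.35 guide [-116.3    2.   273.7] yaw 0.546 F [ 0.2 -0.2  0.1] op 0.0 q [ 0.46  0.34  1.65 -0.    1.16  1.49]
shift [-0.0023  0.0004  0.0737] turn 0.4339298690651109
```

```bash
python3 -m pendant '[[[0,-0.002,0,0.03,0.15],[0,-0.002,0,0.08,0.3],[0,-0.002,0,0.12,0.434],[0,-0.002,0,0.16,0.434],[0,-0.002,0,0.195,0.434],[0,-0.002,0,0.22,0.434],[0,-0.002,0,0.226,0.434],[0,-0.002,0,0.226,0.434]]]'
python3 rem.py -75 0 47 0.112
```

```text
t: 13.15
eef_pos: [463.0, 304.2, 47.5]
tcp_rot: [3.141, 0.001, 0.117]
ft_force: [0.2, -0.6, -0.1]
opening: 0.006
t 13.15 guide [-1.146e+02  1.000e-01  4.750e+01] yaw 0.117 F [ 0.2 -0.6 -0.1] op 0.01 q [ 0.46  0.62  1.88 -0.    0.64  1.92]
shift [-0.0003  0.0396  0.0006] turn 0.004659212083558337
```

```bash
python3 -m pendant '[[[0,0,0.015,0,0.005],[0,0,0.025,0,0.005],[0,0,0.03,0,0.005],[0,0,0.035,0,0.005],[0,0,0.039,0,0.005],[0,0,0.043,0,0.005],[0,0,0.046,0,0.005],[0,0,0.049,0,0.005]]]'
python3 rem.py 47 0 47 0.112
```

```text
t: 13.95
eef_pos: [469.5, 258.5, 49.5]
tcp_rot: [-3.137, -0.005, 0.11]
ft_force: [-6.5, 34.7, 17.5]
opening: 0.005
t 13.95 guide [-68.5   1.5  49.5] yaw 0.11 F [-6.5 34.7 17.5] op 0.01 q [0.38 0.6  1.93 0.01 0.61 1.83]
shift [-0.0013  0.1155  0.0019] turn -0.0016788927266923187
```

```bash
python3 -m pendant '[[[0,0,0.002,0,0],[0,0,0.004,0,0],[0,0,0.006,0,0],[0,0,0.008,0,0],[0,0,0.01,0,0],[0,0,0.012,0,0],[0,0,0.014,0,0],[0,0,0.016,0,0]]]'
python3 rem.py 47 0 47 0.112
```

```text
t: 14.75
eef_pos: [470.4, 239.3, 47.9]
tcp_rot: [3.141, 0.0, 0.112]
ft_force: [-0.7, 3.1, 1.5]
opening: 0.004
t 14.75 guide [-49.2   0.2  47.9] yaw 0.112 F [-0.7  3.1  1.5] op 0.0 q [ 0.35  0.59  1.95 -0.    0.6   1.8 ]
shift [-0.0001  0.0962  0.0009] turn -0.0004683472100420888
```

The carrier has left station one and rides at about 3 N. The first top image showed dark notch spots in the rail floor, so I'll rectify that floor to find the station.

```bash
python3 - <<'E'
from cell import env
from h import *
p=np.load("guide.npy"); t=env.read_camera("top"); np.savez("top4.npz",**t)
gx,gy=np.meshgrid(np.arange(-80,320,.5),np.arange(60,-60,-.5))
out=[]
for c in(load("top0.npz"),load("scene0.npz"),t):
    q=pix(c,G(p,np.stack([gx,gy,0*gx+12],-1))).reshape(*gx.shape,2).astype(np.float32)
    o=cv2.remap(c["image"],q[...,0],q[...,1],cv2.INTER_CUBIC); o=cv2.convertScaleAbs(o,alpha=1.3)
    for x in range(0,320,20): cv2.line(o,((x+80)*2,0),((x+80)*2,12 if x%100==0 else 6),(0,0,255),1)
    out.append(o[::1]); 
cv2.imwrite("pics/rail.png",cv2.resize(np.vstack(out),(800,600))if 0 else np.vstack(out)[:600])
E
```

```text
(no output)
```

View pics/rail.png

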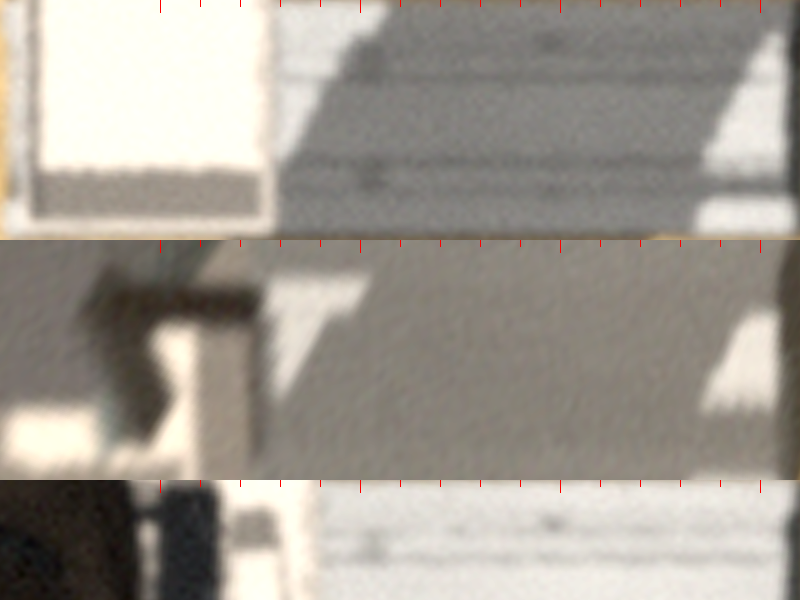

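Notch spots are at rail x ≈ 106 and ≈ 196 mm, so the seat is at carrier x ≈ 151. The tray edge shifted about 21.5 mm, which puts the finger-to-carrier offset at about 71 mm. I'll push quickly to carrier x ≈ 134, then creep.

```bash
python3 -m pendant '[[[0,0,0.012,0,0],[0,0,0.028,0,0],[0,0,0.044,0,0],[0,0,0.06,0,0],[0,0,0.076,0,0],[0,0,0.092,0,0],[0,0,0.104,0,0],[0,0,0.112,0,0]]]'
python3 -m pendant '[[[0,0,0.001,0,0],[0,0,0.002,0,0],[0,0,0.003,0,0],[0,0,0.004,0,0],[0,0,0.005,0,0],[0,0,0.006,0,0],[0,0,0.006,0,0],[0,0,0.006,0,0]]]'
python3 rem.py 80 0 47 0.112
```

```text
t: 15.6
eef_pos: [482.7, 127.5, 48.0]
tcp_rot: [3.142, 0.0, 0.111]
ft_force: [-1.2, 4.3, 1.2]
opening: 0.003
t: 16.4
eef_pos: [483.5, 122.3, 48.0]
tcp_rot: [3.141, -0.0, 0.112]
ft_force: [-0.2, 1.6, -0.9]
opening: 0.0
t 16.40 guide [68.5  0.1 48. ] yaw 0.112 F [-0.2  1.6 -0.9] op 0.0 q [ 0.12  0.57  2.02 -0.    0.55  1.57]
shift [-0.0001  0.0115  0.001 ] turn -0.00023801121801016178
```

Carrier is at about 139.5 mm. Creeping 2 mm per call, with force readings.

```bash
python3 -m pendant '[[[0,0,0.0005,0,0],[0,0,0.001,0,0],[0,0,0.0015,0,0],[0,0,0.002,0,0],[0,0,0.0025,0,0],[0,0,0.003,0,0],[0,0,0.003,0,0],[0,0,0.003,0,0]]]'
python3 rem.py
python3 -m pendant '[[[0,0,0.0005,0,0],[0,0,0.001,0,0],[0,0,0.0015,0,0],[0,0,0.002,0,0],[0,0,0.002,0,0],[0,0,0.002,0,0],[0,0,0.002,0,0],[0,0,0.002,0,0]]]'
python3 rem.py
```

```text
t: 17.2
eef_pos: [483.8, 119.2, 48.0]
tcp_rot: [3.141, -0.0, 0.112]
ft_force: [0.4, 1.5, -1.5]
opening: 0.004
t 17.20 guide [71.6  0.1 48. ] yaw 0.112 F [ 0.4  1.5 -1.5] op 0.0 q [ 0.11  0.57  2.02 -0.    0.55  1.57]
t: 18.0
eef_pos: [484.1, 117.3, 48.0]
tcp_rot: [3.141, -0.0, 0.112]
ft_force: [-0.3, 0.5, -0.5]
opening: 0.004
t 18.00 guide [73.5  0.1 48. ] yaw 0.112 F [-0.3  0.5 -0.5] op 0.0 q [ 0.11  0.57  2.02 -0.    0.55  1.56]
```

```bash
python3 -m pendant '[[[0,0,0,0,0],[0,0,0,0,0],[0,0,0,0,0],[0,0,0,0,0],[0,0,0.0005,0,0],[0,0,0.001,0,0],[0,0,0.0015,0,0],[0,0,0.002,0,0]]]'
python3 - <<'E'
from cell import env
from h import *
p=np.load("guide.npy")
t=env.read_camera("top"); np.savez("top5.npz",**t)
# tray front edge shift vs earlier pictures, at rim height
gx,gy=np.meshgrid(np.arange(-100,320,.5),np.arange(-45,-20,.5))
for f,z in(("top0",75),("top4",78),("top5",77)):
    c=load(f+".npz"); q=pix(c,G(p,np.stack([gx,gy,0*gx+z],-1))).reshape(*gx.shape,2).astype(np.float32)
    l=cv2.remap(c["image"],q[...,0],q[...,1],cv2.INTER_CUBIC).astype(float).mean((0,2)); g=np.gradient(cv2.GaussianBlur(l[None],(0,0),3)[0])
    i=np.argsort(g)[:1]; print(f,gx[0,i],g[i].round(1))
    w=cloud(c)
E
python3 rem.py
```

```text
t: 18.8
eef_pos: [484.3, 115.3, 48.0]
tcp_rot: [3.141, -0.0, 0.112]
ft_force: [0.2, 0.4, -0.3]
opening: 0.007
top0 [304.] [-5.2]
top4 [303.5] [-5.1]
top5 [303.5] [-5.3]
t 18.85 guide [75.6  0.1 48. ] yaw 0.112 F [-0.1  0.4 -0.4] op 0.01 q [ 0.1   0.57  2.02 -0.    0.55  1.56]
```

Force is about 0.4 N while moving, so the fingers no longer push. The carrier has probably dropped in ahead of them, so I'll look.

```bash
python3 - <<'E'
from cell import env
from h import *
p=np.load("guide.npy")
c=env.read_camera("scene"); np.savez("scene5.npz",**c); t=load("top5.npz")
for cam in(c,t):
    a=[pix(cam,G(p,[(x,y,z)]))[0].round(0) for x,y,z in((211,-58,75),(211,97,75),(91,97,75))]; print(a)
a=cv2.resize(c["image"][165:275,255:395],None,fx=3,fy=3,interpolation=cv2.INTER_CUBIC);b=cv2.resize(t["image"][115:225,265:385],None,fx=3,fy=3,interpolation=cv2.INTER_CUBIC)
cv2.imwrite("pics/s5.png",np.hstack([a,b]))
E
```

```text
[array([289., 208.]), array([311., 238.]), array([347., 226.])]
[array([348., 214.]), array([343., 161.]), array([302., 165.])]
```

View pics/s5.png

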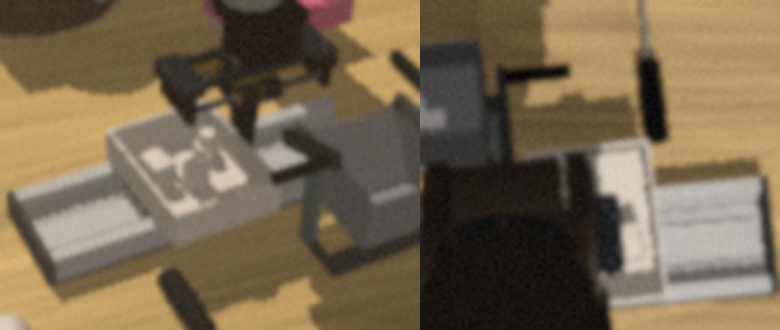

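Tray front corners measured at (343,162) and (346,214) put the carrier at x ≈ 150, ahead of the fingers at 75.6. All three parts are visible in the tray. I'll confirm it's seated with a gentle nudge, since riding takes about 3 N and a seated carrier resists more.

```bash
python3 -m pendant '[[[0,0,0.0005,0,0],[0,0,0.001,0,0],[0,0,0.0015,0,0],[0,0,0.002,0,0],[0,0,0.002,0,0],[0,0,0.002,0,0],[0,0,0.002,0,0],[0,0,0.002,0,0]]]'
python3 rem.py
python3 -m pendant '[[[0,0,0.0005,0,0],[0,0,0.001,0,0],[0,0,0.001,0,0],[0,0,0.001,0,0],[0,0,0.001,0,0],[0,0,0.001,0,0],[0,0,0.001,0,0],[0,0,0.001,0,0]]]'
python3 rem.py
```

```text
t: 19.7
eef_pos: [484.4, 113.4, 48.0]
tcp_rot: [3.141, 0.0, 0.112]
ft_force: [1.0, -0.1, -0.5]
opening: 0.001
t 19.70 guide [77.5  0.  48. ] yaw 0.112 F [ 1.  -0.1 -0.5] op 0.0 q [ 0.1   0.56  2.02 -0.    0.55  1.56]
t: 20.5
eef_pos: [484.6, 112.4, 48.0]
tcp_rot: [3.142, -0.0, 0.112]
ft_force: [-0.4, -0.3, 0.8]
opening: 0.005
t 20.50 guide [78.5  0.1 48. ] yaw 0.112 F [-0.4 -0.3  0.8] op 0.0 q [ 0.1   0.56  2.02 -0.    0.55  1.55]
```

```bash
python3 -m pendant '[[[0,0,0.0005,0,0],[0,0,0.001,0,0],[0,0,0.001,0,0],[0,0,0.001,0,0],[0,0,0.001,0,0],[0,0,0.001,0,0],[0,0,0.001,0,0],[0,0,0.001,0,0]]]'
python3 -m pendant '[[[0,0,0.0003,0,0],[0,0,0.0005,0,0],[0,0,0.0005,0,0],[0,0,0.0005,0,0],[0,0,0.0008,0,0],[0,0,0.001,0,0],[0,0,0.001,0,0],[0,0,0.001,0,0]]]'
python3 rem.py
```

```text
t: 21.3
eef_pos: [484.7, 111.4, 48.0]
tcp_rot: [3.141, -0.0, 0.112]
ft_force: [-0.1, 0.2, 0.6]
opening: 0.004
t: 22.1
eef_pos: [484.8, 110.4, 48.0]
tcp_rot: [3.142, 0.0, 0.112]
ft_force: [0.4, 0.4, -0.0]
opening: 0.009
t 22.10 guide [80.5  0.1 48. ] yaw 0.112 F [ 0.4  0.4 -0. ] op 0.01 q [ 0.09  0.56  2.02 -0.    0.55  1.55]
```

```bash
python3 -m pendant '[[[0,0,0.0005,0,0],[0,0,0.001,0,0],[0,0,0.001,0,0],[0,0,0.001,0,0],[0,0,0.001,0,0],[0,0,0.001,0,0],[0,0,0.001,0,0],[0,0,0.001,0,0]]]'
python3 -m pendant '[[[0,0,0.0003,0,0],[0,0,0.0005,0,0],[0,0,0.0005,0,0],[0,0,0.0005,0,0],[0,0,0.0008,0,0],[0,0,0.001,0,0],[0,0,0.001,0,0],[0,0,0.001,0,0]]]'
python3 - <<'E'
from h import *
from cell import env
p=np.load("guide.npy"); ci,si=np.cos(p[2]),np.sin(p[2])
for f,x0,dz in(("top0",0,9),("top5",150,9),("scene0",0,9),("scene5",150,9)):
    w=cloud(load(f+".npz")); d=w[...,:2]-p[:2]; gx=d@[ci,si]-x0; gy=d@[-si,ci]; z=w[...,2]
    k=(abs(gy-15)<60)&(gx<75)&(gx>40)&(z>60)&(z<95)
    m=(gx>57)&(gx<63)&(abs(gy)<50)&(z>62)&(z<90)
    print(f,k.sum(),"front x pct",np.nanpercentile(gx[k],[90,97]).round(1),"rim z",m.sum(),np.nanmedian(z[m]).round(1),np.nanpercentile(z[m],90).round(1))
    k=(abs(gy+48)<15)&(abs(gx-112)<45)&(z>20)&(z<45) ; print("  lip z",k.sum(),np.nanmedian(z[k]).round(1))
E
python3 rem.py
```

```text
t: 22.9
eef_pos: [484.9, 109.5, 48.0]
tcp_rot: [3.142, -0.0, 0.112]
ft_force: [-1.5, 3.5, 1.5]
opening: 0.001
t: 23.7
eef_pos: [485.0, 109.0, 48.2]
tcp_rot: [-3.141, -0.0, 0.112]
ft_force: [-2.3, 10.0, 4.0]
opening: 0.002
top0 66 front x pct [57.7 57.9] rim z 16 72.3 75.4
  lip z 175 31.4
top5 76 front x pct [54.5 55.5] rim z 0 nan nan
  lip z 176 31.1
scene0 88 front x pct [60.9 61.4] rim z 56 69.2 72.8
  lip z 111 28.9
scene5 108 front x pct [59.1 60.2] rim z 46 70.2 75.2
  lip z 128 28.7
t 23.70 guide [81.9  0.1 48.2] yaw 0.112 F [-2.3 10.   4. ] op 0.0 q [0.09 0.56 2.03 0.   0.55 1.55]
  return np.nanmean(a, axis, out=out, keepdims=keepdims)
  return np.nanmean(a, axis, out=out, keepdims=keepdims)
```

The carrier now resists at 10 N with almost no movement, where riding took 3 N, so it is seated. Backing off and lifting clear.

```bash
python3 -m pendant '[[[0,0,-0.001,0,0],[0,0,-0.002,0,0],[0,0,-0.004,0,0],[0,0,-0.01,0,0],[0,0,-0.02,0,0],[0,0,-0.03,0,0],[0,0,-0.03,0,0],[0,0,-0.03,0,0]]]'
python3 -m pendant '[[[0,0,0,-0.02,0],[0,0,0,-0.05,0],[0,0,0,-0.09,0],[0,0,0,-0.13,0],[0,0,0,-0.17,0],[0,-0.04,0,-0.2,0],[0,-0.08,0,-0.2,0],[0,-0.12,0,-0.2,0]]]'
python3 - <<'E'
from cell import env
from h import *
p=np.load("guide.npy"); ci,si=np.cos(p[2]),np.sin(p[2])
c=env.read_camera("scene"); np.savez("scene6.npz",**c); t=env.read_camera("top"); np.savez("top6.npz",**t)
# rim height: scene views with carrier shifted; use flat tray floor + near (+y) rim, seated start vs now
for n,x0 in(("scene0",0),("scene5",151.5),("scene6",151.5),("top0",0),("top5",151.5),("top6",151.5)):
    w=cloud(load(n+".npz")); d=w[...,:2]-p[:2]; gx=d@[ci,si]-x0; gy=d@[-si,ci]; z=w[...,2]
    m=(abs(gx)<52)&(gy<-25)&(gy>-50)&(z>25)&(z<60)
    print(n,m.sum(),"floor z",np.median(z[m]).round(2))
a=cv2.resize(c["image"][165:275,255:395],None,fx=3,fy=3,interpolation=cv2.INTER_CUBIC);b=cv2.resize(t["image"][115:225,265:385],None,fx=3,fy=3,interpolation=cv2.INTER_CUBIC)
cv2.imwrite("pics/s6.png",np.hstack([a,b]))
E
python3 rem.py
```

```text
t: 24.5
eef_pos: [481.6, 138.7, 48.0]
tcp_rot: [3.141, 0.0, 0.113]
ft_force: [-0.3, -0.4, -0.1]
opening: 0.007
t: 25.3
eef_pos: [361.1, 124.5, 248.6]
tcp_rot: [3.142, -0.002, 0.111]
ft_force: [0.6, 0.3, 0.6]
opening: 0.004
scene0 116 floor z 35.57
scene5 74 floor z 38.42
scene6 87 floor z 36.49
top0 299 floor z 38.1
top5 162 floor z 41.0
top6 291 floor z 38.4
t 25.40 guide [  52.5 -124.   248.2] yaw 0.112 F [-0.5  0.1 -0.5] op 0.0 q [ 0.16  0.09  2.06 -0.    0.99  1.62]
```

View pics/s6.png

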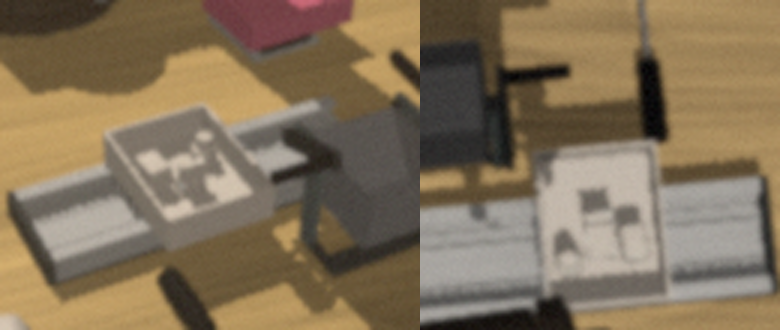

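Tray floor height is back to the seated value (top camera 38.4 against 38.1 at the start and 41.0 while riding). All three parts are in the tray at top-half (595,200), (628,225) and (565,245). One last check of levelness and the crank, plus how far each bystander has moved.

```bash
python3 - <<'E'
from h import *
p=np.load("guide.npy"); ci,si=np.cos(p[2]),np.sin(p[2])
for n,x0 in(("top0",0),("top6",151.5)):
    w=cloud(load(n+".npz")); d=w[...,:2]-p[:2]; gx=d@[ci,si]; gy=d@[-si,ci]; z=w[...,2]
    for a,b in((-50,-5),(5,50)):
        m=(gx-x0>a)&(gx-x0<b)&(gy<-25)&(gy>-50)&(z>25)&(z<60); print(n,a,m.sum(),np.mean(z[m]).round(2))
    k=(gx>80)&(gx<132)&(z>120)&(abs(gy-150)<40); print(" pin",k.sum(),np.median(gy[k]).round(1),np.median(z[k]).round(1))
a,b=[cv2.GaussianBlur(cv2.cvtColor(load(n)["image"],cv2.COLOR_BGR2GRAY),(3,3),0) for n in("top0.npz","top6.npz")]
for n,(u,v) in dict(bottle=(224,122),jar=(232,167),scraper=(207,218),driver=(342,140),cup=(462,222),spool=(482,146)).items():
    T=a[v-18:v+18,u-16:u+16]; r=cv2.minMaxLoc(cv2.matchTemplate(b[v-30:v+30,u-28:u+28],T,cv2.TM_CCOEFF_NORMED)); print(n,np.array(r[3])-12,round(r[1],2))
E
```

```text
top0 -50 129 37.82
top0 5 126 38.08
 pin 94 155.0 148.7
top6 -50 125 38.45
top6 5 129 38.23
 pin 94 154.5 148.5
bottle [0 0] 0.71
jar [0 1] 0.94
scraper [0 1] 0.87
driver [0 0] 0.81
cup [0 0] 1.0
spool [ 0 -1] 0.83
```

The tray is level and low, the crank pin is back at its start position, and no bystander has moved. Handing in.

```bash
python3 -c "
from cell import env
print(env.job_done()); print(env.state()['t'])"
```

```text
the job is handed in; nothing more can be done
None
the job is handed in; nothing more can be done
```

I did the whole task and handed it in at about t = 25 s of the 72 s allowed; no verdict was reported. I gripped the crank pin, tipped the hopper to about 2.0 rad, turned it back upright, then pushed the loaded carrier along the rail with closed fingers. I backed off once it resisted.

What the last checks showed:
- **Carrier:** it sits at about rail x = 151 mm. The tray floor is level and within about 0.5 mm of its seated height at the start; while riding it was about 3 mm higher. It resisted at 10 N when nudged, against about 3 N riding.
- **Parts:** all three are visible in the tray.
- **Hopper:** it is empty, and the crank pin is back within 0.5 mm of its starting place.
- **Bystanders:** none has shifted by more than about one pixel, roughly 3 mm.
- **Arm:** it is clear and touching nothing.

- **Wrong reading on the way:** when the push force fell to zero I first took the carrier as seated. It had most likely coasted a little ahead, because the height check put it still riding then. It dropped in during the slow creep that followed.
- **Weaker check:** the scene camera put the final tray floor 0.9 mm above its start value, against 0.3 mm from the top camera. I put this down to depth noise.

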